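# Moisture reading on a bowl blank

### The arm

A 7-joint arm with a two-finger parallel gripper is mounted at the origin on the work surface. World frame = base frame: x ahead of the robot, y to its left, z up, the work surface at z = 0. Lengths are in m, angles in rad, forces in N, time in s.
With the tool pointing down it reaches from about 0.425 to 0.875 m from the base axis. Payload 8.4 kg.
Tool frame: the origin (TCP) lies at the very end of the fingers, on their centre line; the grasp point (between the pads) lies 19 mm behind it; z points along the fingers, y is the line along which they close (so a half turn about z gives the same grasp; the last joint's range is limited). The gripper opens to 85 mm and grips with 20 to 120 N. Pads are 22 mm wide; open, the fingers measure 114 mm over their backs; the gripper's body (76 mm by 85 mm) begins 54 mm behind the grasp point. The pads swing forward as they close: fully open they stand 13 mm farther back than shut.
Start: joints at [1.029, 0.333, 0.04, 1.465, -0.013, 1.343, -0.059], TCP at [0.278, -0.587, 0.231] pointing down, gripper open.
Joint ranges: [-2.58, 2.58], [-0.38, 2.09], [-1.3, 1.39], [0.25, 2.4], [-1.5, 4.64], [0.08, 2.09], [-2.65, 2.65]. Speed limits (rad/s): [2.22, 2.22, 2.79, 2.79, 3.14, 3.14, 3.14].

### API

Orientations are given as a unit quaternion [x, y, z, w].
In Python, from bench import manip gives the robot as it stands.
- The arm moves only by the tool step_arm, never from a script. Its argument "deltas" is a list of rows, each an object with "translation": the shift along the world's x, y, z in units of 200 mm (1.0 is 200 mm), a list of three; "delta_rot": the turn, a rotation vector about the world's x, y, z in units of 120 degrees (1.0 is 120 degrees), a list of three. In form: [{"translation": [tx, ty, tz], "delta_rot": [wx, wy, wz]}, ...]. A call has 1 to 10 rows; each row is the pose to reach, as a shift and turn from the pose commanded when the call began; what a row does not reach only later rows make up. A row lasts 1/12 s, in which the tool goes at most 41.7 mm and 7.16 degrees, less where a joint would pass 70% of its speed; a pose out of reach is approached as far as the arm can. A call with a number of a shift or a turn outside -1 to 1 is refused whole. A call with a gripper value outside its range is refused whole. "grip" is the closure, from -1 (fully open) to 1 (shut), set as the call begins (left out, the last holds). The fingers move at their own pace and stop on an object; "newtons" is the grip in N (left out, the last holds). Time passes only in rows, so rows that repeat a pose let the fingers close. It gives the time, the measured TCP pose, the force, the opening and the grip force at its end, in the units of the state.
- manip.observe(): the state, without advancing time (a new reading comes with each control period).
- manip.capture(name): name is "side" or "top" or "wrist"; returns a dict with "color" (480x640x3 uint8, red, green, blue), "depth" (480x640 float32, m along the optical axis (not along the pixel's ray), 0 where there is no reading), "vertical_fov" (degrees; the focal length in pixels is half the picture's height over the tangent of half this angle, whatever the lens; pixels are square), "cx", "cy" (the principal point, pixels), "rvec" (rotation vector, rad) and "tvec" (3), from world to camera coordinates, as OpenCV has them. Camera axes: x right, y down, z forward; pixel columns grow to the right and rows downward; lengths in m; the calibration is good to about 2 mm. A picture is of the moment at which its call begins.
- manip.hand_in(): hands the job in; it is judged then, once.
The state is a dict: "clock": time; "joints": joint angles; "dq": joint speeds; "tau": joint torques, N m; "tool_pos": TCP position; "tcp_rot": TCP orientation; "ft_force": force on the tool from outside, world axes, zero at the start; "torque": the same for the moment, N m; "width": finger opening in m; "finger_force": force on a finger pad.
Only numpy, scipy, OpenCV 4.12 (cv2) and the standard library are available. Lean on these libraries where they do the work, as an engineer would, in place of code of your own. Each camera call takes 0.05 s, during which the arm holds its last target. There are 200 camera calls.

### The job

Take the moisture meter off its rubber pad, press its sprung steel foot squarely on the middle of the round bowl blank with a light push of about 10 N (never 20 N) and hold it steady there for about two seconds. Then stand the meter upright on the middle of its rubber pad again, setting it down gently, and let go. Leave the square blank untouched and do not shift the glue bottle or the jar.

Things in the scene. Friction and masses are not known exactly. Their poses are not given: they have to be found in the camera images.
- meter: hand-held moisture meter, 140 mm tall, 0.2 to 0.35 kg, standing on its foot near the pad's middle. Origin: centre of the foot's underside (foot relaxed); z runs up the meter. Grey handle 56 (x) by 36 mm (y), z = 56 to 140 mm; below it a black bell 62 mm across, z = 27 to 56 mm; lowest a flat round steel foot, 52 mm across, 12 mm thick
- meter_grip (a point): point on the meter's axis, 112 mm above its foot, in the middle of the handle: grip across the 36 mm (meter's y). The foot below is sprung along the meter's axis: it begins to give at 5 N, then takes 1 N more per mm, 14 mm of travel in all (then hard: the push shoots up)
- pad: fixed black square rubber pad, 120 x 120 x 6 mm, flat on the bench. Origin: centre of its underside, on the bench; the meter stands on its top at z = 6 mm
- round_tilt: neck of the fixed stand with the ROUND wooden bowl blank (140 mm across, 40 mm thick, screwed on). Origin 50 mm above the bench, in the stand's middle. z: outward normal of the blank's face through its centre, leaning 20 degrees to the stand's front (about towards the robot); x: up the face to the back. Face at z = 75 to 105 mm, different each time: find it by touch; it does not give
- square_tilt: the same for the like stand with the SQUARE blank, 120 x 120 x 40 mm: leave it untouched. Both stands have a base of 150 x 130 mm
- glue: white glue bottle, 58 mm across, 170 mm tall, loose, origin under its centre
- jar: amber jar of finish with a steel lid, 60 mm across, 85 mm tall, loose, between the two stands, origin under its centre
There are look-alikes about, which are no part of the job. Of the things like the pad, leave any that is green, orange or yellow; of the rest the larger one is meant.

How it is judged:
By the outcome, as a careful person would: the job done as asked, in the order asked, and still so for the second after the job is handed in, with the robot touching nothing.
It also fails if it takes over 72 s, if anything falls off the work surface, if the arm or the gripper's body presses on something with over 40 N, if the wrist force passes 120 N, or if a joint passes its speed limit or range.

## Working session

There is one attempt and no reset: what is moved stays moved. The work goes in short steps, Python scripts to look and compute and a tool call to move; the robot and the scene stay as the last step left them, time stands still between calls to the robot, and variables do not carry over. Pictures are saved under pics/ and viewed, at most 10 in all, crops included, and the job is handed in when it is done.

Besides the shell and the picture viewer there is one more tool, called after ">>>" as a command line: name --argument value ..., lists and objects as JSON in quotes. step_arm: Moves the arm, as the interface text tells. Its arguments: {"type":"object","properties":{"deltas":{"type":"array"},"grip":{"type":"number"},"newtons":{"type":"number"}},"required":["deltas"]}

```bash
mkdir -p pics
cat > h.py <<'E'
import numpy as np, cv2, pickle
from bench import manip
def cap(n):
    c=manip.capture(n); pickle.dump(c,open(f'{n}.pkl','wb')); return c
def cam(c):
    f=240/np.tan(np.radians(c['vertical_fov'])/2)
    R=cv2.Rodrigues(np.array(c['rvec'],float))[0]; return f,R,np.array(c['tvec'],float).ravel()
def ray(c,u,v,z):
    f,R,t=cam(c); d=R.T@np.array([(u-c['cx'])/f,(v-c['cy'])/f,1]); o=-R.T@t
    return o+d*(z-o[2])/d[2]
def cloud(c):
    f,R,t=cam(c); v,u=np.mgrid[0:480,0:640]; d=c['depth'].astype(float)
    P=np.stack([(u-c['cx'])/f*d,(v-c['cy'])/f*d,d],-1)
    P=(P-t)@R; P[d==0]=np.nan; return P
E
python3 - <<'E'
from h import *
ims=[]
for n in('top','side'):
    c=cap(n); cv2.imwrite(f'pics/{n}0.png',c['color'][...,::-1]); f,R,t=cam(c); print(n,f,-R.T@t,R[2],(c['depth']>0).mean())
print(manip.observe())
E
```

```text
top 594.049234805742 [0.35187418 0.01540494 1.25934902] [ 7.09918565e-02 -8.44078445e-04 -9.97476538e-01] 0.9960026041666666
side 531.8577236966689 [0.07290489 0.99462697 0.72262724] [ 0.27476144 -0.81178979 -0.51527031] 0.9961946614583334
{'clock': 0.1, 'joints': array([ 1.02877406,  0.33386054,  0.03989153,  1.46620398, -0.0134003 ,
        1.34329942, -0.05850346]), 'dq': array([ 5.77416331e-04, -2.42689653e-03, -2.00679006e-03, -1.24462312e-03,
        1.80271775e-03, -1.41815439e-03,  4.32024691e-05]), 'tau': array([ 5.04315452e-03, -6.60011959e+01,  1.37071453e+00, -4.06478906e+01,
        1.71056745e-02,  8.88575771e-03,  3.33056948e-05]), 'tool_pos': array([ 0.27830459, -0.58693869,  0.23048699]), 'tcp_rot': array([ 9.75592272e-01,  2.19588599e-01, -2.16841765e-04, -7.20663571e-04]), 'ft_force': array([ 0.12757465, -0.35840174,  0.06493246]), 'torque': array([-0.02708624,  0.01951722, -0.05851492]), 'finger_force': 0.0, 'width': 0.08568119957948624}
```

View pics/top0.png

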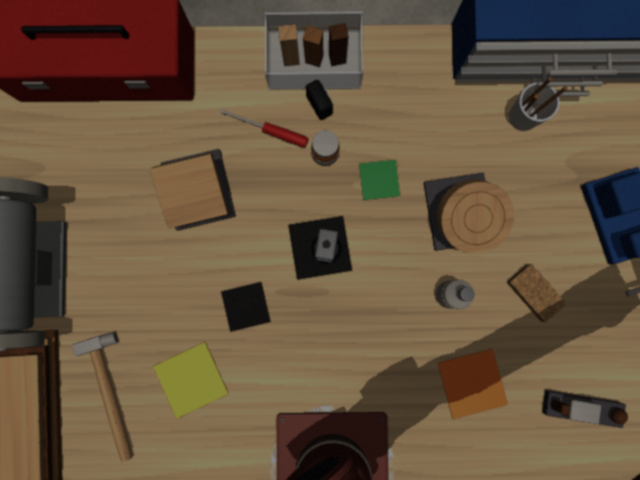

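View pics/side0.png

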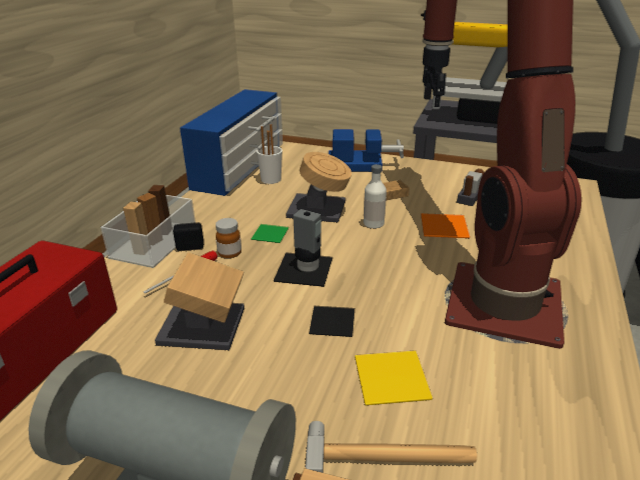

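The top view shows two black pads: the larger at (320,247) with the meter at (326,245) on it, and a smaller one at (246,306). Green, yellow and orange pads lie at (380,180), (190,380) and (473,383). The larger black pad fits the description. The round blank is at (476,216), the glue bottle at (457,293), the jar at (325,148) and the square blank at (190,190). Next I'll measure and confirm this in a crop.

Run:
```python
from h import *
from scipy.spatial.transform import Rotation as Ro
c=pickle.load(open('top.pkl','rb')); P=cloud(c); im=c['color'].astype(int)
def box(u0,v0,u1,v1):
    m=np.zeros((480,640),bool); m[v0:v1,u0:u1]=1; return m
Z=P[...,2]
print('bench z',np.nanmedian(Z[320:400,250:280]), np.nanstd(Z[320:340,290:400]))
# pad
for b in((280,205,362,290),(215,275,280,340)):
    m=box(*b)&(im.max(2)<60)
    if b[0]==280: m|=box(308,222,345,272)
    cn=max(cv2.findContours(m.astype(np.uint8),0,2)[0],key=cv2.contourArea)
    r=cv2.boxPoints(cv2.minAreaRect(cn)); W=np.array([ray(c,u,v,.006) for u,v in r]); 
    e=W[1]-W[0]; print('pad',W.mean(0).round(4),np.linalg.norm(W[1]-W[0]).round(4),np.linalg.norm(W[2]-W[1]).round(4),np.degrees(np.arctan2(e[1],e[0])).round(1))
# meter handle top
m=box(300,215,350,280)&(Z>.135)&(Z<.16)
cn=max(cv2.findContours(m.astype(np.uint8),0,2)[0],key=cv2.contourArea)
r=cv2.boxPoints(cv2.minAreaRect(cn)); z=np.nanmedian(Z[m]); W=np.array([ray(c,u,v,z) for u,v in r])
print('meter top z',z,'ctr',W.mean(0).round(4),np.nanmean(P[m],0).round(4))
for i in(0,1):
    e=W[i+1]-W[i]; print(np.linalg.norm(e).round(4),np.degrees(np.arctan2(e[1],e[0])).round(1))
# round + square faces
for nm,b in(('round',(435,172,520,260)),('square',(148,148,236,232))):
    m=box(*b)&(Z>.09)&(im[...,0]>im[...,2]+25)
    Q=P[m]; 
    for _ in range(8):
        o=Q.mean(0); n=np.linalg.svd(Q-o,full_matrices=False)[2][2]; n*=np.sign(n[2]); d=(Q-o)@n
        k=d>-.004
        if k.all():break
        Q=Q[k&(d<.006)]
    uv=np.argwhere(m)[:,::-1]
    o=Q.mean(0); print(nm,len(Q),'n',n.round(4),'tilt',np.degrees(np.arccos(n[2])).round(2),'az',np.degrees(np.arctan2(n[1],n[0])).round(2),'ctr',o.round(4),'rms',((Q-o)@n).std())
    ax=np.cross(n,[0,0,1]);ax/=np.linalg.norm(ax); up=np.cross(n,ax)
    for a in(ax,up):
        s=(Q-o)@a; print('  ext',s.min().round(4),s.max().round(4))
for nm,(u,v,z) in dict(glue=(457,293,.15),jar=(325,148,.085)).items(): print(nm,ray(c,u,v,z).round(3),np.nanmax(Z[v-20:v+20,u-20:u+20]).round(3))
im=c['color'][160:330,200:530,::-1]; cv2.imwrite('pics/crop.png',cv2.resize(im,None,fx=2.4,fy=2.4,interpolation=2))
```

```text
bench z -0.0008175889570689271 0.0025218032342716927
pad [0.4599 0.0211 0.006 ] 0.1181 0.1178 -81.5
pad [0.3367 0.1785 0.006 ] 0.0866 0.0861 -77.2
meter top z 0.14501505628796288 ctr [0.4536 0.0084 0.145 ] [0.4544 0.0081 0.145 ]
0.0575 -9.9
0.0357 -100.0
round 3865 n [-0.3368 -0.049   0.9403] tilt 19.9 az -171.72 ctr [ 0.5038 -0.2792  0.1411] rms 0.001839842589605352
  ext -0.0697 0.0693
  ext -0.068 0.0717
square 3673 n [-0.3329 -0.0806  0.9395] tilt 20.03 az -166.38 ctr [0.5622 0.273  0.1226] rms 0.0019563099158071196
  ext -0.0604 0.0606
  ext -0.0593 0.0614
glue [ 0.359 -0.235  0.15 ] 0.175
jar [0.653 0.009 0.085] 0.092
```

View pics/crop.png

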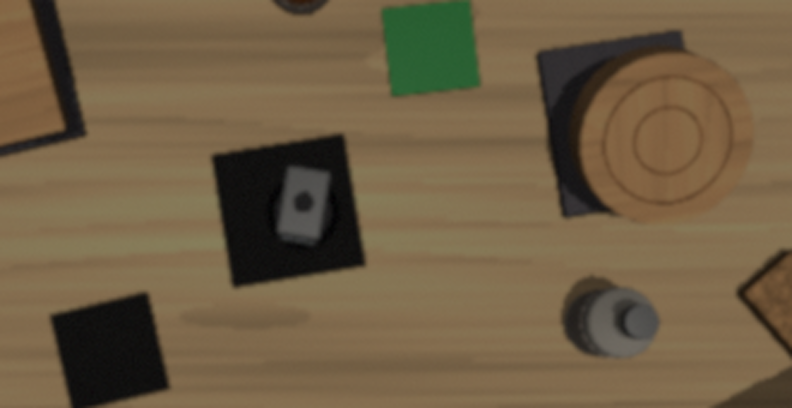

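The crop shows the meter on the larger black pad at (300,205); the smaller black pad is at (110,350). The round blank's rings are centred at (667,140). The measured sizes match those given: pad 118 mm, handle 57×36 mm, tilt 19.9°. Moving above the meter.

>>> step_arm --deltas '[{"translation": [0.16,0.2,0.1],"delta_rot": [0,0,-0.05]},{"translation": [0.32,0.4,0.2],"delta_rot": [0,0,-0.1]},{"translation": [0.48,0.6,0.2],"delta_rot": [0,0,-0.15]},{"translation": [0.64,0.8,0.2],"delta_rot": [0,0,-0.2]},{"translation": [0.8,1,0.2],"delta_rot": [0,0,-0.25]},{"translation": [0.8,1,0.2],"delta_rot": [0,0,-0.295]},{"translation": [0.8,1,0.2],"delta_rot": [0,0,-0.295]}]' --grip -1

```text
clock: 0.68
tool_pos: [0.4434, -0.3805, 0.2713]
tcp_rot: [0.996, -0.087, 0.001, -0.001]
ft_force: [1.2, 0.8, 0.1]
width: 0.0855
finger_force: 0.0
```

>>> step_arm --deltas '[{"translation": [0.02,0.2,0],"delta_rot": [0,0,0]},{"translation": [0.04,0.4,0],"delta_rot": [0,0,0]},{"translation": [0.06,0.6,0],"delta_rot": [0,0,0]},{"translation": [0.08,0.8,0],"delta_rot": [0,0,0]},{"translation": [0.08,1,0],"delta_rot": [0,0,0]},{"translation": [0.08,1,0],"delta_rot": [0,0,0]}]'

```text
clock: 1.18
tool_pos: [0.4554, -0.179, 0.2715]
tcp_rot: [0.997, -0.082, 0.0, -0.001]
ft_force: [1.5, -0.1, 0.2]
width: 0.0856
finger_force: 0.0
```

>>> step_arm --deltas '[{"translation": [0,0.2,0],"delta_rot": [0,0,0]},{"translation": [0,0.4,0],"delta_rot": [0,0,0]},{"translation": [0,0.6,0],"delta_rot": [0,0,0]},{"translation": [0,0.8,0],"delta_rot": [0,0,0]},{"translation": [0,0.97,0],"delta_rot": [0,0,0]},{"translation": [0,0.97,0],"delta_rot": [0,0,0]},{"translation": [0,0.97,0],"delta_rot": [0,0,0]}]'

```text
clock: 1.77
tool_pos: [0.4543, 0.0084, 0.2713]
tcp_rot: [0.996, -0.085, -0.0, 0.0]
ft_force: [0.3, -0.1, 0.8]
width: 0.0855
finger_force: 0.0
```

```bash
cat >> h.py <<'E'
from scipy.spatial.transform import Rotation as Ro
def st():
    s=manip.observe(); R=Ro.from_quat(s['tcp_rot']).as_matrix()
    print('t',s['clock'],'p',s['tool_pos'].round(4),'x',R[:,0].round(4),'y',R[:,1].round(4),'z',R[:,2].round(4)); print('q',s['joints'].round(2),'F',s['ft_force'].round(2),'T',s['torque'].round(3),'w',s['width'],s['finger_force']); return s
E
python3 - <<'E'
from h import *
st()
c=cap('wrist'); cv2.imwrite('pics/w1.png',c['color'][...,::-1])
P=cloud(c);Z=P[...,2]; m=((Z>.135)&(Z<.16)).astype(np.uint8)
for cn in cv2.findContours(m,0,2)[0]:
    if cv2.contourArea(cn)<300: continue
    r=cv2.minAreaRect(cn); W=np.array([ray(c,u,v,.146) for u,v in cv2.boxPoints(r)]); e=W[1]-W[0]
    print(W.mean(0).round(4),np.linalg.norm(e).round(4),np.linalg.norm(W[2]-W[1]).round(4),np.degrees(np.arctan2(e[1],e[0])).round(1),r)
E
```

```text
t 1.7667 p [0.4543 0.0084 0.2713] x [ 0.9855 -0.1696 -0.    ] y [-1.696e-01 -9.855e-01  2.000e-04] z [-1.e-04 -2.e-04 -1.e+00]
q [ 0.32 -0.07 -0.41  1.83 -0.03  1.37 -1.82] F [ 0.26 -0.14  0.83] T [-0.003 -0.034  0.03 ] w 0.08548587368372242 0.0
[ 0.3632 -0.2359  0.146 ] 0.0139 0.0276 -99.7 ((630.5, 286.0), (30.0, 17.0), 90.0)
[0.4556 0.0075 0.146 ] 0.0561 0.0346 -10.7 ((322.5, 226.5), (45.0, 69.0), 0.0)
[ 0.5208 -0.2164  0.146 ] 0.0299 0.0862 -99.7 ((617.0, 85.5), (127.0, 44.0), 90.0)
```

>>> step_arm --deltas '[{"translation": [0,0,-0.18],"delta_rot": [0,0,0]},{"translation": [0,0,-0.34],"delta_rot": [0,0,0]},{"translation": [0.003,-0.003,-0.48],"delta_rot": [0,0,0]},{"translation": [0.003,-0.003,-0.6],"delta_rot": [0,0,0]},{"translation": [0.003,-0.003,-0.7],"delta_rot": [0,0,0]},{"translation": [0.003,-0.003,-0.79],"delta_rot": [0,0,0]},{"translation": [0.003,-0.003,-0.85],"delta_rot": [0,0,0]},{"translation": [0.003,-0.003,-0.88],"delta_rot": [0,0,0]},{"translation": [0.003,-0.003,-0.88],"delta_rot": [0,0,0]},{"translation": [0.003,-0.003,-0.88],"delta_rot": [0,0,0]}]'

```text
clock: 2.65
tool_pos: [0.4553, 0.0053, 0.0955]
tcp_rot: [0.996, -0.088, -0.0, -0.0]
ft_force: [-0.7, -0.4, -0.8]
width: 0.0853
finger_force: 0.0
```

>>> step_arm --deltas '[{"translation": [0,0,0],"delta_rot": [0,0,0]},{"translation": [0,0,0],"delta_rot": [0,0,0]},{"translation": [0,0,0],"delta_rot": [0,0,0]},{"translation": [0,0,0],"delta_rot": [0,0,0]},{"translation": [0,0,0],"delta_rot": [0,0,0]},{"translation": [0,0,0],"delta_rot": [0,0,0]},{"translation": [0,0,0],"delta_rot": [0,0,0]},{"translation": [0,0,0],"delta_rot": [0,0,0]},{"translation": [0,0,0],"delta_rot": [0,0,0]},{"translation": [0,0,0],"delta_rot": [0,0,0]}]' --grip 1 --newtons 60

```text
clock: 3.48
tool_pos: [0.4553, 0.0061, 0.0955]
tcp_rot: [0.996, -0.087, 0.0, -0.0]
ft_force: [0.6, -0.3, 3.5]
width: 0.0348
finger_force: 62.8
```

```bash
python3 -c "
from h import *
st()"
```

```text
t 3.4833 p [0.4553 0.0061 0.0955] x [ 9.847e-01 -1.742e-01  6.000e-04] y [-1.742e-01 -9.847e-01 -1.000e-04] z [ 6.e-04  0.e+00 -1.e+00]
q [ 0.3   0.09 -0.42  2.06  0.04  1.   -1.89] F [ 0.61 -0.26  3.54] T [-0.159 -0.169  0.047] w 0.03475950197421643 62.76460289955139
```

>>> step_arm --deltas '[{"translation": [0,0,0.05],"delta_rot": [0,0,0]},{"translation": [0,0,0.15],"delta_rot": [0,0,0]},{"translation": [0,0,0.3],"delta_rot": [0,0,0]},{"translation": [0,0,0.45],"delta_rot": [0,0,0]},{"translation": [0,0,0.6],"delta_rot": [0,0,0]},{"translation": [0,0,0.75],"delta_rot": [0,0,0]},{"translation": [0,0,0.88],"delta_rot": [0,0,0]},{"translation": [0,0,0.97],"delta_rot": [0,0,0]},{"translation": [0,0,1],"delta_rot": [0,0,0]},{"translation": [0,0,1],"delta_rot": [0,0,0]}]'

```text
clock: 4.32
tool_pos: [0.4553, 0.0062, 0.2964]
tcp_rot: [0.996, -0.087, 0.001, -0.0]
ft_force: [-0.1, 0.2, -2.5]
width: 0.0356
finger_force: 62.4
```

>>> step_arm --deltas '[{"translation": [0,-0.05,0],"delta_rot": [0,0,0]},{"translation": [0,-0.15,0],"delta_rot": [0,0,0]},{"translation": [0,-0.3,0],"delta_rot": [0,0,0]},{"translation": [0,-0.45,0],"delta_rot": [0,0,0]},{"translation": [0,-0.6,0],"delta_rot": [0,0,0]},{"translation": [0.01,-0.75,0],"delta_rot": [0,0,0]},{"translation": [0.02,-0.88,0],"delta_rot": [0,0,0]},{"translation": [0.02,-0.97,0],"delta_rot": [0,0,0]},{"translation": [0.02,-1,0],"delta_rot": [0,0,0]},{"translation": [0.02,-1,0],"delta_rot": [0,0,0]}]'

```text
clock: 5.15
tool_pos: [0.4577, -0.1958, 0.2933]
tcp_rot: [0.996, -0.089, -0.002, -0.0]
ft_force: [-0.0, -1.3, -2.4]
width: 0.0359
finger_force: 62.4
```

>>> step_arm --deltas '[{"translation": [0,-0.05,0],"delta_rot": [0.003,-0.02,0]},{"translation": [0,-0.12,0],"delta_rot": [0.006,-0.04,0]},{"translation": [0,-0.2,0],"delta_rot": [0.009,-0.065,0]},{"translation": [0,-0.28,0],"delta_rot": [0.013,-0.09,0]},{"translation": [0,-0.36,0],"delta_rot": [0.017,-0.115,0]},{"translation": [0,-0.42,0],"delta_rot": [0.02,-0.14,0]},{"translation": [0,-0.45,0],"delta_rot": [0.024,-0.16,0]},{"translation": [0,-0.455,0],"delta_rot": [0.024,-0.165,0]},{"translation": [0,-0.455,0],"delta_rot": [0.024,-0.165,0]},{"translation": [0,-0.455,0],"delta_rot": [0.024,-0.165,0]}]'

```text
clock: 5.98
tool_pos: [0.4593, -0.2833, 0.2949]
tcp_rot: [0.981, -0.085, 0.168, -0.04]
ft_force: [0.6, 0.7, -2.0]
width: 0.0356
finger_force: 62.3
```

Run:
```python
from h import *
s=st()
C=np.array([.5038,-.2792,.1411]); n=np.array([-.3368,-.049,.9403])
print('need delta/0.2 to hover 40mm', ((C+(.0895+.04)*n)-s['tool_pos'])/.2)
c=cap('side'); P=cloud(c)
cv2.imwrite('pics/side1.png',cv2.resize(c['color'][60:300,220:480,::-1],None,fx=2.4,fy=2.4,interpolation=2))
```

```text
t 5.9833 p [ 0.4593 -0.2833  0.2949] x [ 0.9289 -0.1809  0.3231] y [-0.1538 -0.9822 -0.1078] z [ 0.3368  0.0504 -0.9402]
q [ 0.65 -0.09 -0.01  1.85 -0.27  1.14 -1.03] F [ 0.59  0.74 -2.  ] T [-0.029  0.528 -0.034] w 0.03559003589154329 62.34489440917969
need delta/0.2 to hover 40mm [ 0.00433852 -0.0112558  -0.16005982]
```

View pics/side1.png

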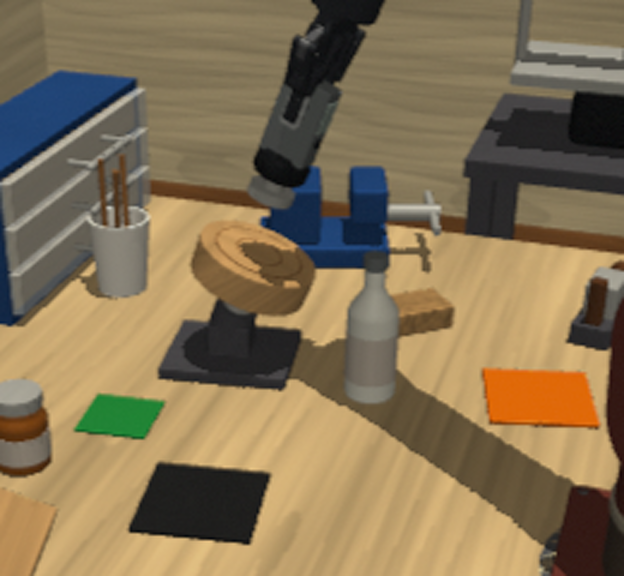

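The side crop shows the meter held at about (290,140), tilted with the foot at (275,190) above the round blank at (255,265). The bottle is clear. Going to hover and checking the meter's axis from the depth image.

>>> step_arm --deltas '[{"translation": [0.002,-0.005,-0.05],"delta_rot": [0,0,0]},{"translation": [0.004,-0.011,-0.11],"delta_rot": [0,0,0]},{"translation": [0.004,-0.011,-0.15],"delta_rot": [0,0,0]},{"translation": [0.004,-0.011,-0.16],"delta_rot": [0,0,0]},{"translation": [0.004,-0.011,-0.16],"delta_rot": [0,0,0]},{"translation": [0.004,-0.011,-0.16],"delta_rot": [0,0,0]}]'

```text
clock: 6.53
tool_pos: [0.4599, -0.287, 0.2631]
tcp_rot: [0.981, -0.086, 0.169, -0.04]
ft_force: [-0.5, 0.7, -3.3]
width: 0.0352
finger_force: 62.3
```

Run:
```python
from h import *
s=st(); R=Ro.from_quat(s['tcp_rot']).as_matrix(); p=s['tool_pos']
c=cap('side'); P=cloud(c); L=(P-p)@R   # tool coords: z along fingers
# foot at z_tool=.0895, handle from .0055.. ; handle half 28 x 18
m=(np.abs(L[...,0])<.045)&(np.abs(L[...,1])<.045)&(L[...,2]>.0)&(L[...,2]<.105)
Q=L[m]; print(len(Q),'zmax',np.percentile(Q[:,2],[95,99,100]).round(4))
for a in np.arange(0,.1,.01):
    q=Q[(Q[:,2]>=a)&(Q[:,2]<a+.01)]
    if len(q)>3: print(a.round(3),len(q),'x',np.percentile(q[:,0],[2,98]).round(4),'y',np.percentile(q[:,1],[2,50,98]).round(4))
C=np.array([.5038,-.2792,.1411]); n=np.array([-.3368,-.049,.9403])
f=p+R[:,2]*.0895; print('foot',f.round(4),'clear',(f-C)@n,'lateral',(f-C-n*((f-C)@n)).round(4),'F.n',s['ft_force']@n)
```

```text
t 6.5333 p [ 0.4599 -0.287   0.2631] x [ 0.9281 -0.1825  0.3244] y [-0.1555 -0.9819 -0.1078] z [ 0.3382  0.0496 -0.9398]
q [ 0.65 -0.07 -0.01  1.9  -0.28  1.08 -1.  ] F [-0.45  0.74 -3.29] T [-0.141  0.586 -0.023] w 0.03515544092313198 62.30878829956055
710 zmax [0.0843 0.0893 0.0914]
0.0 81 x [-0.0309  0.0247] y [-0.0218 -0.0165  0.0114]
0.01 90 x [-0.0305  0.0249] y [-0.023  -0.0169  0.0034]
0.02 82 x [-0.0297  0.0247] y [-0.0224 -0.0174  0.0096]
0.03 101 x [-0.0292  0.0244] y [-0.0305 -0.0195  0.0049]
0.04 94 x [-0.0306  0.0248] y [-0.0339 -0.0248  0.0029]
0.05 78 x [-0.0318  0.0224] y [-0.0344 -0.0259  0.0025]
0.06 13 x [-0.0277  0.009 ] y [-0.031  -0.023  -0.0073]
0.07 106 x [-0.0261  0.0212] y [-0.0281 -0.0115  0.0158]
0.08 60 x [-0.0268  0.0201] y [-0.0306 -0.0233 -0.0027]
0.09 5 x [-0.0255  0.0136] y [-0.0224 -0.012   0.005 ]
foot [ 0.4902 -0.2826  0.179 ] clear 0.04039481530249081 lateral [-0.     -0.0014 -0.0001] F.n -2.9799619304873826
```

>>> step_arm --deltas '[{"translation": [0.014,0.004,-0.039],"delta_rot": [0,0,0]},{"translation": [0.028,0.008,-0.078],"delta_rot": [0,0,0]},{"translation": [0.04,0.012,-0.11],"delta_rot": [0,0,0]},{"translation": [0.048,0.014,-0.132],"delta_rot": [0,0,0]},{"translation": [0.054,0.015,-0.15],"delta_rot": [0,0,0]},{"translation": [0.056,0.015,-0.155],"delta_rot": [0,0,0]},{"translation": [0.056,0.015,-0.155],"delta_rot": [0,0,0]},{"translation": [0.056,0.015,-0.155],"delta_rot": [0,0,0]},{"translation": [0.056,0.015,-0.155],"delta_rot": [0,0,0]}]'

```text
clock: 7.33
tool_pos: [0.4711, -0.2843, 0.2327]
tcp_rot: [0.981, -0.086, 0.169, -0.04]
ft_force: [1.0, -0.2, -1.7]
width: 0.0352
finger_force: 62.3
```

```bash
cat >> h.py <<'E'
def ck():
    s=st(); R=Ro.from_quat(s['tcp_rot']).as_matrix(); C=np.array([.5038,-.2792,.1411]); n=np.array([-.3368,-.049,.9403])
    f=s['tool_pos']+R[:,2]*.0895; print('clear',(f-C)@n,'lat',(f-C-n*((f-C)@n)).round(4),'F.n',s['ft_force']@n)
E
python3 -c "
from h import *
ck()"
```

```text
t 7.3333 p [ 0.4711 -0.2843  0.2327] x [ 0.9278 -0.1825  0.3253] y [-0.1556 -0.982  -0.1072] z [ 0.339   0.0489 -0.9395]
q [ 0.64 -0.04 -0.02  1.93 -0.28  1.01 -1.  ] F [ 1.04 -0.23 -1.7 ] T [-0.092  0.516  0.003] w 0.03517624179451873 62.325557470321655
clear 0.007850714902480769 lat [ 0.0003 -0.0004  0.0001] F.n -1.9336989268708613
```

>>> step_arm --deltas '[{"translation": [0.003,0,-0.009],"delta_rot": [0,0,0]},{"translation": [0.006,0.001,-0.017],"delta_rot": [0,0,0]},{"translation": [0.009,0.001,-0.024],"delta_rot": [0,0,0]},{"translation": [0.01,0.001,-0.028],"delta_rot": [0,0,0]},{"translation": [0.01,0.001,-0.028],"delta_rot": [0,0,0]},{"translation": [0.01,0.001,-0.028],"delta_rot": [0,0,0]}]'

```text
clock: 7.83
tool_pos: [0.4731, -0.2839, 0.2266]
tcp_rot: [0.981, -0.086, 0.169, -0.04]
ft_force: [-0.6, -0.1, -4.0]
width: 0.0355
finger_force: 62.4
```

>>> step_arm --deltas '[{"translation": [0.002,0,-0.005],"delta_rot": [0,0,0]},{"translation": [0.003,0.001,-0.009],"delta_rot": [0,0,0]},{"translation": [0.003,0.001,-0.009],"delta_rot": [0,0,0]},{"translation": [0.003,0.001,-0.009],"delta_rot": [0,0,0]}]'

```text
clock: 8.17
tool_pos: [0.4738, -0.2838, 0.2254]
tcp_rot: [0.981, -0.086, 0.169, -0.04]
ft_force: [-2.9, 1.2, 2.4]
width: 0.0353
finger_force: 63.1
```

```bash
python3 -c "
from h import *
ck()"
```

```text
t 8.1667 p [ 0.4738 -0.2838  0.2254] x [ 0.9278 -0.1824  0.3254] y [-0.1554 -0.982  -0.1072] z [ 0.3391  0.0489 -0.9395]
q [ 0.64 -0.03 -0.02  1.94 -0.29  0.99 -1.  ] F [-2.94  1.23  2.43] T [0.136 0.853 0.083] w 0.03532937195075152 63.10563683509827
clear 0.00011425002198666054 lat [ 0.0004 -0.0003  0.0001] F.n 3.218883875451168
```

Contact found at the expected face (about 5.6 N). Advancing about 4.4 mm to reach 10 N.

>>> step_arm --deltas '[{"translation": [0.002,0,-0.005],"delta_rot": [0,0,0]},{"translation": [0.004,0,-0.01],"delta_rot": [0,0,0]},{"translation": [0.006,0.001,-0.016],"delta_rot": [0,0,0]},{"translation": [0.0075,0.001,-0.0205],"delta_rot": [0,0,0]},{"translation": [0.0075,0.001,-0.0205],"delta_rot": [0,0,0]},{"translation": [0.0075,0.001,-0.0205],"delta_rot": [0,0,0]}]'

```text
clock: 8.67
tool_pos: [0.4753, -0.2836, 0.2213]
tcp_rot: [0.981, -0.086, 0.169, -0.04]
ft_force: [-5.4, 1.7, 6.9]
width: 0.0348
finger_force: 63.6
```

```bash
python3 -c "
from h import *
ck()"
```

```text
t 8.6667 p [ 0.4753 -0.2836  0.2213] x [ 0.9278 -0.1824  0.3254] y [-0.1554 -0.982  -0.1073] z [ 0.3391  0.049  -0.9395]
q [ 0.64 -0.02 -0.02  1.94 -0.29  0.98 -1.  ] F [-5.44  1.74  6.88] T [0.337 1.091 0.094] w 0.03484484477518893 63.59984636306763
clear -0.004309279413227843 lat [ 0.0004 -0.0003  0.0001] F.n 8.220892540572954
```

>>> step_arm --deltas '[{"translation": [0,0,0],"delta_rot": [0,0,0]},{"translation": [0,0,0],"delta_rot": [0,0,0]},{"translation": [0,0,0],"delta_rot": [0,0,0]},{"translation": [0,0,0],"delta_rot": [0,0,0]},{"translation": [0,0,0],"delta_rot": [0,0,0]},{"translation": [0,0,0],"delta_rot": [0,0,0]},{"translation": [0,0,0],"delta_rot": [0,0,0]},{"translation": [0,0,0],"delta_rot": [0,0,0]},{"translation": [0,0,0],"delta_rot": [0,0,0]},{"translation": [0,0,0],"delta_rot": [0,0,0]}]'

```text
clock: 9.5
tool_pos: [0.4753, -0.2836, 0.2213]
tcp_rot: [0.981, -0.086, 0.169, -0.04]
ft_force: [-4.7, 1.4, 7.2]
width: 0.0354
finger_force: 63.6
```

>>> step_arm --deltas '[{"translation": [0,0,0],"delta_rot": [0,0,0]},{"translation": [0,0,0],"delta_rot": [0,0,0]},{"translation": [0,0,0],"delta_rot": [0,0,0]},{"translation": [0,0,0],"delta_rot": [0,0,0]},{"translation": [0,0,0],"delta_rot": [0,0,0]},{"translation": [0,0,0],"delta_rot": [0,0,0]},{"translation": [0,0,0],"delta_rot": [0,0,0]},{"translation": [0,0,0],"delta_rot": [0,0,0]},{"translation": [0,0,0],"delta_rot": [0,0,0]},{"translation": [0,0,0],"delta_rot": [0,0,0]}]'

```text
clock: 10.33
tool_pos: [0.4753, -0.2836, 0.2213]
tcp_rot: [0.981, -0.086, 0.169, -0.04]
ft_force: [-4.8, 2.0, 7.5]
width: 0.0354
finger_force: 63.6
```

>>> step_arm --deltas '[{"translation": [0,0,0],"delta_rot": [0,0,0]},{"translation": [0,0,0],"delta_rot": [0,0,0]},{"translation": [0,0,0],"delta_rot": [0,0,0]},{"translation": [0,0,0],"delta_rot": [0,0,0]}]'

```text
clock: 10.67
tool_pos: [0.4753, -0.2836, 0.2213]
tcp_rot: [0.981, -0.086, 0.169, -0.04]
ft_force: [-4.9, 1.8, 6.5]
width: 0.0358
finger_force: 63.6
```

>>> step_arm --deltas '[{"translation": [-0.01,-0.001,0.025],"delta_rot": [0,0,0]},{"translation": [-0.03,-0.004,0.08],"delta_rot": [0,0,0]},{"translation": [-0.06,-0.008,0.16],"delta_rot": [0,0,0]},{"translation": [-0.09,-0.013,0.25],"delta_rot": [0,0,0]},{"translation": [-0.115,-0.017,0.32],"delta_rot": [0,0,0]},{"translation": [-0.12,-0.018,0.36],"delta_rot": [0,0,0]},{"translation": [-0.12,-0.018,0.37],"delta_rot": [0,0,0]},{"translation": [-0.12,-0.018,0.37],"delta_rot": [0,0,0]}]'

```text
clock: 11.33
tool_pos: [0.4514, -0.287, 0.295]
tcp_rot: [0.981, -0.086, 0.169, -0.04]
ft_force: [-0.6, -0.1, -3.3]
width: 0.0354
finger_force: 62.2
```

```bash
python3 -c "
from h import *
ck()"
```

```text
t 11.3333 p [ 0.4514 -0.287   0.295 ] x [ 0.9279 -0.1822  0.3252] y [-0.1552 -0.982  -0.1073] z [ 0.3389  0.0491 -0.9395]
q [ 0.65 -0.1  -0.    1.86 -0.27  1.14 -1.01] F [-0.6  -0.1  -3.29] T [-0.078  0.597  0.02 ] w 0.03535830681778833 62.244569063186646
clear 0.07326717766890693 lat [0.0026 0.0002 0.0009] F.n -2.8867430872692146
```

>>> step_arm --deltas '[{"translation": [0,0.05,0.02],"delta_rot": [-0.002,0.015,0]},{"translation": [0,0.15,0.02],"delta_rot": [-0.006,0.04,0]},{"translation": [0.01,0.3,0.02],"delta_rot": [-0.009,0.065,0]},{"translation": [0.02,0.45,0.02],"delta_rot": [-0.013,0.09,0]},{"translation": [0.02,0.6,0.02],"delta_rot": [-0.017,0.115,0]},{"translation": [0.03,0.75,0.02],"delta_rot": [-0.02,0.14,0]},{"translation": [0.04,0.88,0.02],"delta_rot": [-0.024,0.16,0]},{"translation": [0.043,0.96,0.02],"delta_rot": [-0.024,0.165,0]},{"translation": [0.043,1,0.02],"delta_rot": [-0.024,0.165,0]},{"translation": [0.043,1,0.02],"delta_rot": [-0.024,0.165,0]}]'

```text
clock: 12.17
tool_pos: [0.4598, -0.0851, 0.2978]
tcp_rot: [0.996, -0.086, -0.001, -0.0]
ft_force: [0.8, -0.9, -1.6]
width: 0.0355
finger_force: 62.3
```

>>> step_arm --deltas '[{"translation": [0,0.05,0],"delta_rot": [0,0,0]},{"translation": [0,0.14,0],"delta_rot": [0,0,0]},{"translation": [0,0.25,0],"delta_rot": [0,0,0]},{"translation": [0,0.37,0],"delta_rot": [0,0,0]},{"translation": [0,0.46,0],"delta_rot": [0,0,0]},{"translation": [0,0.52,0],"delta_rot": [0,0,0]},{"translation": [0,0.538,0],"delta_rot": [0,0,0]},{"translation": [0,0.538,0],"delta_rot": [0,0,0]},{"translation": [0,0.538,0],"delta_rot": [0,0,0]}]'

```text
clock: 12.92
tool_pos: [0.4597, 0.019, 0.2987]
tcp_rot: [0.996, -0.088, 0.0, 0.0]
ft_force: [-0.5, -0.4, -1.6]
width: 0.0352
finger_force: 62.2
```

Run:
```python
from h import *
s=st(); print((np.array([.4599,.0208,.105])-s['tool_pos'])/.2)
R=Ro.from_quat(s['tcp_rot']).as_matrix(); p=s['tool_pos']
c=cap('side'); L=(cloud(c)-p)@R
m=(np.abs(L[...,0])<.045)&(np.abs(L[...,1])<.045)&(L[...,2]>.0)&(L[...,2]<.105); Q=L[m]
for a in (.01,.02,.04,.05,.07,.08,.09):
    q=Q[(Q[:,2]>=a)&(Q[:,2]<a+.01)]
    if len(q)>3: print(a,len(q),'x',np.percentile(q[:,0],[2,98]).round(4),'y',np.percentile(q[:,1],[2,50,98]).round(4))
c=cap('top'); im=c['color'].astype(int); m=np.zeros((480,640),np.uint8); m[205:290,280:362]=1; m&=(im.max(2)<60).astype(np.uint8)
# side view pad estimate
```

```text
t 12.9167 p [0.4597 0.019  0.2987] x [ 9.844e-01 -1.760e-01  1.000e-04] y [-1.760e-01 -9.844e-01  4.000e-04] z [ 0.e+00 -4.e-04 -1.e+00]
q [ 0.34 -0.07 -0.44  1.78 -0.03  1.43 -1.85] F [-0.51 -0.4  -1.56] T [ 0.004 -0.001 -0.016] w 0.03521715583852927 62.18433380126953
[ 7.64364575e-04  8.75762108e-03 -9.68440064e-01]
0.01 140 x [-0.0308  0.0261] y [-0.0213 -0.0177  0.0111]
0.02 127 x [-0.0299  0.0233] y [-0.0214 -0.0171  0.0091]
0.04 152 x [-0.0317  0.0232] y [-0.033  -0.0249  0.0078]
0.05 107 x [-0.0319  0.0231] y [-0.0327 -0.0251  0.0068]
0.07 153 x [-0.027   0.0197] y [-0.0268 -0.0111  0.0159]
0.08 98 x [-0.0271  0.0164] y [-0.0277 -0.0217  0.0067]
```

>>> step_arm --deltas '[{"translation": [0,0.003,-0.06],"delta_rot": [0,0,0]},{"translation": [0.001,0.007,-0.18],"delta_rot": [0,0,0]},{"translation": [0.001,0.008,-0.33],"delta_rot": [0,0,0]},{"translation": [0.001,0.008,-0.48],"delta_rot": [0,0,0]},{"translation": [0.001,0.008,-0.62],"delta_rot": [0,0,0]},{"translation": [0.001,0.008,-0.74],"delta_rot": [0,0,0]},{"translation": [0.001,0.008,-0.84],"delta_rot": [0,0,0]},{"translation": [0.001,0.008,-0.91],"delta_rot": [0,0,0]},{"translation": [0.001,0.008,-0.95],"delta_rot": [0,0,0]},{"translation": [0.001,0.008,-0.97],"delta_rot": [0,0,0]}]'

```text
clock: 13.85
tool_pos: [0.459, 0.0217, 0.1032]
tcp_rot: [0.996, -0.088, -0.001, 0.0]
ft_force: [0.7, 0.3, -1.9]
width: 0.035
finger_force: 62.3
```

>>> step_arm --deltas '[{"translation": [0,0,-0.006],"delta_rot": [0,0,0]},{"translation": [0,0,-0.012],"delta_rot": [0,0,0]},{"translation": [0,0,-0.018],"delta_rot": [0,0,0]},{"translation": [0,0,-0.024],"delta_rot": [0,0,0]},{"translation": [0,0,-0.03],"delta_rot": [0,0,0]},{"translation": [0,0,-0.036],"delta_rot": [0,0,0]},{"translation": [0,0,-0.04],"delta_rot": [0,0,0]},{"translation": [0,0,-0.04],"delta_rot": [0,0,0]},{"translation": [0,0,-0.04],"delta_rot": [0,0,0]}]'

```text
clock: 14.6
tool_pos: [0.46, 0.0221, 0.0968]
tcp_rot: [0.996, -0.087, -0.0, -0.0]
ft_force: [-0.4, -0.4, -2.9]
width: 0.0352
finger_force: 62.3
```

```bash
python3 -c "
from h import *
st()"
```

```text
t 14.6 p [0.46   0.0221 0.0968] x [ 0.9847 -0.1742 -0.    ] y [-1.742e-01 -9.847e-01 -1.000e-04] z [-0.e+00  1.e-04 -1.e+00]
q [ 0.31  0.1  -0.47  2.05  0.05  1.   -1.94] F [-0.39 -0.43 -2.9 ] T [ 0.003  0.013 -0.003] w 0.03516516609444804 62.30295538902283
```

>>> step_arm --deltas '[{"translation": [0,-0.005,-0.002],"delta_rot": [0,0,0]},{"translation": [0,-0.005,-0.004],"delta_rot": [0,0,0]},{"translation": [0,-0.005,-0.006],"delta_rot": [0,0,0]},{"translation": [0,-0.005,-0.007],"delta_rot": [0,0,0]},{"translation": [0,-0.005,-0.007],"delta_rot": [0,0,0]},{"translation": [0,-0.005,-0.007],"delta_rot": [0,0,0]}]'

```text
clock: 15.1
tool_pos: [0.4602, 0.021, 0.0957]
tcp_rot: [0.996, -0.087, 0.0, 0.0]
ft_force: [-1.5, -1.2, 2.8]
width: 0.0354
finger_force: 62.9
```

```bash
python3 -c "
from h import *
st()"
```

```text
t 15.1 p [0.4602 0.021  0.0957] x [ 9.847e-01 -1.742e-01  4.000e-04] y [-1.742e-01 -9.847e-01  1.000e-04] z [ 4.e-04 -2.e-04 -1.e+00]
q [ 0.31  0.1  -0.47  2.05  0.06  1.   -1.93] F [-1.49 -1.23  2.8 ] T [-0.348  0.354  0.022] w 0.03543074314771399 62.86234259605408
```

Contact at about 5 N, on the pad's middle. Releasing.

>>> step_arm --deltas '[{"translation": [0,0,0],"delta_rot": [0,0,0]},{"translation": [0,0,0],"delta_rot": [0,0,0]},{"translation": [0,0,0],"delta_rot": [0,0,0]},{"translation": [0,0,0],"delta_rot": [0,0,0]},{"translation": [0,0,0],"delta_rot": [0,0,0]},{"translation": [0,0,0],"delta_rot": [0,0,0]},{"translation": [0,0,0],"delta_rot": [0,0,0]},{"translation": [0,0,0],"delta_rot": [0,0,0]}]' --grip -1

```text
clock: 15.77
tool_pos: [0.46, 0.0211, 0.0954]
tcp_rot: [0.996, -0.087, 0.0, -0.0]
ft_force: [-0.3, -0.5, -0.6]
width: 0.0854
finger_force: 0.0
```

>>> step_arm --deltas '[{"translation": [0,0,0.05],"delta_rot": [0,0,0]},{"translation": [0,0,0.15],"delta_rot": [0,0,0]},{"translation": [0,0,0.3],"delta_rot": [0,0,0]},{"translation": [0,0,0.45],"delta_rot": [0,0,0]},{"translation": [0,0,0.6],"delta_rot": [0,0,0]},{"translation": [0,0,0.75],"delta_rot": [0,0,0]},{"translation": [0,0,0.88],"delta_rot": [0,0,0]},{"translation": [0,0,0.97],"delta_rot": [0,0,0]},{"translation": [0,0,1],"delta_rot": [0,0,0]},{"translation": [0,0,1],"delta_rot": [0,0,0]}]'

```text
clock: 16.6
tool_pos: [0.4606, 0.0213, 0.2972]
tcp_rot: [0.996, -0.087, 0.002, -0.0]
ft_force: [-0.4, 0.2, -0.7]
width: 0.0854
finger_force: 0.0
```

Run:
```python
from h import *
st()
c=cap('wrist'); Z=cloud(c)[...,2]; m=((Z>.135)&(Z<.16)).astype(np.uint8)
for cn in cv2.findContours(m,0,2)[0]:
    if cv2.contourArea(cn)<300: continue
    r=cv2.minAreaRect(cn); W=np.array([ray(c,u,v,.146) for u,v in cv2.boxPoints(r)]); print('top',W.mean(0).round(4),[round(x) for x in r[0]])
im=c['color'].astype(int); k=(im.max(2)<60).astype(np.uint8); cn=max(cv2.findContours(k,0,2)[0],key=cv2.contourArea); r=cv2.minAreaRect(cn)
W=np.array([ray(c,u,v,.006) for u,v in cv2.boxPoints(r)]); print('pad?',W.mean(0).round(4),np.linalg.norm(W[1]-W[0]),np.linalg.norm(W[2]-W[1]))
cv2.imwrite('pics/w2.png',c['color'][...,::-1]); s=cap('side'); cv2.imwrite('pics/s2.png',s['color'][...,::-1])
```

```text
t 16.6 p [0.4606 0.0213 0.2972] x [ 0.9847 -0.1741  0.003 ] y [-1.741e-01 -9.847e-01 -5.000e-04] z [ 3.1e-03 -1.0e-04 -1.0e+00]
q [ 0.34 -0.07 -0.45  1.78 -0.03  1.42 -1.85] F [-0.43  0.24 -0.72] T [0.003 0.011 0.061] w 0.08536231468407676 0.0
top [ 0.3596 -0.2406  0.146 ] [626, 281]
top [0.4599 0.0216 0.146 ] [322, 222]
top [0.6104 0.2382 0.146 ] [15, 85]
top [ 0.5237 -0.2218  0.146 ] [613, 90]
pad? [0.175  0.0754 0.006 ] 0.8631487535188443 0.33068480617058627
```

View pics/w2.png

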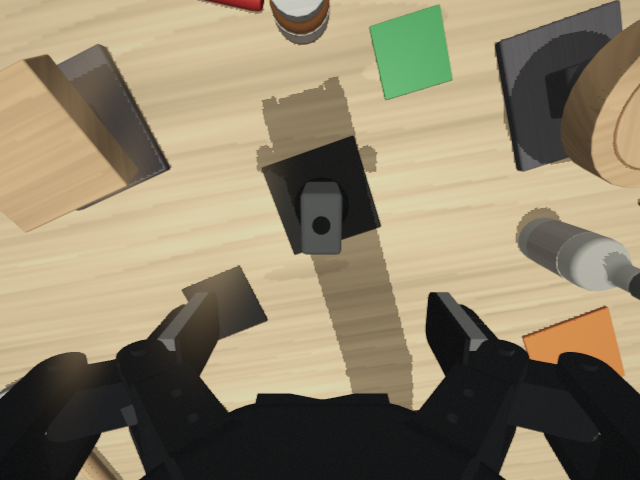

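View pics/s2.png

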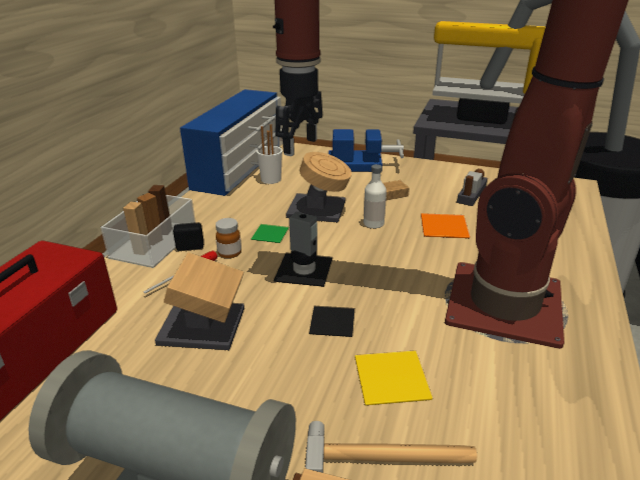

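The wrist view shows the meter upright at (322,222) on the black pad, whose corners are at (263,173), (354,137), (380,225) and (297,253). The side view shows the bottle (375,205) and jar (228,238) where they were. I'll check the centring once more, then hand in.

Run:
```python
from h import *
c=pickle.load(open('wrist.pkl','rb')); W=np.array([ray(c,u,v,.006) for u,v in((263,173),(354,137),(380,225),(297,253))]); print(W.mean(0).round(4))
if np.linalg.norm(W.mean(0)[:2]-[.46,.0214])<.006: print(manip.hand_in())
```

```text
[0.4589 0.0196 0.006 ]
the job is handed in; nothing more can be done
None
```

The job is handed in: I pressed the meter on the middle of the round blank at about 10 N for over two seconds, then stood it upright within about 2 mm of the pad's middle and let go. The square blank was not touched, and the glue bottle and jar look unmoved in the final picture.

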